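# Turn a drained polishing cup over, load it and set the timer

### The arm

A 7-joint arm with a two-finger parallel gripper is mounted at the origin on a cart in front of the work surface, level with it; the furniture and walls round the work are solid. World frame = base frame: x ahead of the robot, y to its left, z up, the work surface at z = 0. Lengths are in m, angles in rad, forces in N, time in s.
With the tool pointing down it reaches from about 0.35 to 0.9 m from the base axis. Payload 8.1 kg.
Tool frame: the origin (TCP) lies at the very end of the fingers, on their centre line; the grasp point (between the pads) lies 19 mm behind it (arm.tcp_to_grasp is the distance from the TCP to the grasp point, in m); z points along the fingers, y is the line along which they close (so a half turn about z gives the same grasp; the last joint's range is limited). The gripper opens to 92 mm and grips with 3 to 60 N. Pads are 19 mm wide; open, the fingers measure 130 mm over their backs; the gripper's body (75 mm by 190 mm) begins 47 mm behind the grasp point.
Start: joints at [-1.389, 0.434, 0.025, 1.573, -0.012, 1.134, -0.075], TCP at [0.176, 0.6, 0.227] pointing down, gripper open.
Joint ranges: [-2.62, 2.62], [-0.44, 2.09], [-1.27, 1.32], [0.08, 2.57], [-1.32, 4.46], [0.12, 2], [-2.74, 2.74]. Speed limits (rad/s): [2.22, 2.22, 3.01, 3.01, 3.14, 3.14, 3.14].

### API

Orientations are given as a rotation vector (axis times angle).
In Python, from cell import arm gives the robot as it stands.
- The arm moves only by the shell command python3 nudge.py 'ROWS' [FORCE]. ROWS is a JSON object whose key "plan" holds a list of rows, 1 to 10 of them, each of 5 numbers: dx, dy, dz in units of 50 mm, then a turn about the tool's z in units of 0.2 rad, then the opening from 0.0 (shut) to 1.0 (fully open); each row shifts and turns the commanded pose from where the row before left it, along the tool's axes as they then stand; what a row does not reach is not made up. A row lasts 1/10 s, in which the tool goes at most 0.05 m and 0.15 rad, less where a joint would pass 70% of its speed; a pose out of reach is approached as far as the arm can. The fingers move at their own pace and stop on an object; FORCE is the grip in N (left out, the last holds). Time passes only in rows, so rows that do not move let the fingers close. It prints the time, the measured TCP pose, the force, the opening and the grip force at its end. Input that does not fit is refused with a message, and nothing moves.
- arm.observe(): the state, without advancing time (a new reading comes with each control period).
- arm.get_image(name): name is "side" or "top"; returns a dict with "image" (420x560x3 uint8, blue, green, red), "fx", "fy", "cx", "cy" (pixels), "cam_to_world" (4x4, takes a point from camera to world coordinates). Camera axes: x right, y down, z forward; pixel columns grow to the right and rows downward; lengths in m; the calibration is good to about 2 mm. A picture is of the moment at which its call begins. There is no depth.
- arm.sign_off(): hands the job in; it is judged then, once.
The state is a dict: "clock": time; "joints": joint angles; "dq": joint speeds; "joint_efforts": joint torques, N m; "position": TCP position; "ee_rot": TCP orientation; "force": force on the tool from outside, world axes, zero at the start; "ft_torque": the same for the moment, N m; "width": opening from 0.0 (shut) to 1.0 (fully open); "gripper_force": force on a finger pad.
Only numpy, scipy, OpenCV 4.12 (cv2) and the standard library are available. Lean on these libraries where they do the work, as an engineer would, in place of code of your own. Each camera call takes 0.05 s, during which the arm holds its last target. There are 200 camera calls.

### The job

The black eight-sided polishing cup has drained mouth down on the desk: turn it over and stand it mouth up on the polisher, inside the raised ring on its steel plate. Then put the brass ring casting into the cup, and after that turn the timer knob clockwise until its white pointer line points at the metal tab on the dial ring. Leave the black eye loupe and the small black-lidded jar where they stand.

Things in the scene. Friction and masses are not known exactly. Their poses are not given: they have to be found in the camera images.
- cup: Black open cup with eight flat sides: 60 mm over flats (65 over corners), flats 24.9 mm wide, 64 mm high, walls 3.5 mm, floor 4 mm, 0.12 kg. Origin: centre of the outside of its closed bottom; z axis points from bottom to mouth; x, y and their diagonals are square to flats. Starts mouth down on the desk (origin 64 mm up, z axis down). Laid on a flat it stays lying and can be taken anew.
- casting: Brass ring casting lying flat, 12 mm thick, 0.04 kg: a ring of 27 mm outside diameter (wall 3 mm) with a square sprue stub 9 mm wide that reaches to 25 mm from the ring's centre along the casting's +x axis. Origin at the centre of the ring's underside, z axis up.
- seat (a point): Centre of the polisher's steel plate, at its surface where the cup is to stand, 45 mm above the desk; x axis points away from the knob, z up. A raised ring, 3.5 mm high, 86 mm inside diameter, runs round it. The polisher is a fixed white box, 220 mm along this x by 130 mm, 45 mm high; its middle is at x = -48 mm from here, the knob's axis at x = -110 mm.
- knob_top (a point): Centre of the timer knob's top, on its upright axis, 29 mm above the polisher's top face. The knob is a bar 36 mm long, 11 mm wide and 20 mm deep below this point, on a flat 38 mm disc 9 mm high. The point's x axis lies along the bar, towards the end with the white pointer line.
- knob_pointer (a point): The pointer end of the knob: on the bar's top, 18 mm from the knob's axis, at the white line.
- index_tab (a point): Top of the small metal tab (6 mm wide, 18 mm long, from 25 to 43 mm off the knob's axis) on the black dial ring; this point is 30 mm from the knob's axis and 5 mm above the polisher's top face; its x axis points radially outward from the knob's axis. It is stiff and does not give to a light touch.
- timer_knob (a joint): Angle of the knob in rad; 0 when the pointer points to the polisher's left (90 degrees anticlockwise, from above, of seat x); grows clockwise seen from above; limits -0.05 and 2.7; light friction, stays where it is left.
- timer_index (a joint): Angle of the tab round the same axis, counted as the knob's: the pointer is at the tab when both joints read the same.
- loupe: Bystander: black eye loupe, 33 mm across, 20 mm high, origin under its centre.
- bead_jar: Bystander: small clear jar with a black lid, 42 mm across, 52 mm high, origin under its centre.

How it is judged:
On the way, in this order (a step that is already met when the one before it is completed fails the run):
1. the cup stands mouth up inside the plate's ring, let go (angle between cup's own z axis and vertical below 0.08 rad and horizontal distance between cup and seat below 0.013 m and z of cup in the frame of seat below 0.003 m and contact force between the fingers and cup below 0.1 N), for 0.2 s.
2. the casting is in the cup, let go (horizontal distance between casting and cup below 0.03 m and z of casting in the frame of cup between 0 and 0.045 m and contact force between the fingers and casting below 0.1 N), for 0.2 s.
3. the knob's pointer is at the tab (y of knob_pointer in the frame of index_tab between -0.003 and 0.003 m and x of knob_pointer in the frame of index_tab above -0.02 m), for 0.2 s.
At the end, for the whole second after the job is handed in: The cup stands mouth up (within 0.08 rad) flat on the steel plate inside the raised ring (within 13 mm of its centre), the casting is in the cup below its rim, the knob's pointer end is within 3 mm (9 degrees) of the tab's centre line, cup and casting at rest (all of step 3 and angle between cup's own z axis and vertical below 0.08 rad and horizontal distance between cup and seat below 0.013 m and z of cup in the frame of seat below 0.003 m and horizontal distance between casting and cup below 0.03 m and z of casting in the frame of cup between 0 and 0.045 m and linear speed of each of cup, casting below 0.02 m/s); the robot touches nothing.
It fails at once if a bystander (loupe or bead jar) is shifted by more than 20 mm (distance of any of loupe, bead_jar from where it was at the start of the episode above 0.02 m).
It also fails if it takes over 72 s, if anything falls off the work surface, if the arm or the gripper's body presses on something with over 40 N, if the wrist force passes 120 N, or if a joint passes its speed limit or range.

## Working session

There is one attempt and no reset: what is moved stays moved. The work goes in short steps, Python scripts to look and compute and a shell command to move; the robot and the scene stay as the last step left them, time stands still between calls to the robot, and variables do not carry over. Pictures are saved under pics/ and viewed, at most 10 in all, crops included, and the job is handed in when it is done.

```bash
ls; mkdir -p pics; python3 - <<'E'
from cell import arm
import cv2,numpy as np
print(arm.observe())
for n in("side","top"):
    d=arm.get_image(n); cv2.imwrite(f"pics/{n}0.png",d["image"]); print(n,d["fx"],d["fy"],d["cx"],d["cy"],np.round(d["cam_to_world"],4).tolist())
E
```

```text
cell.py
nudge.py
pics
{'clock': 0.0, 'joints': array([-1.38857358,  0.4352664 ,  0.02499755,  1.57409395, -0.01160666,
        1.13398362, -0.07507345]), 'dq': array([ 0.00116289,  0.00198056, -0.0003451 , -0.0010933 ,  0.00119091,
       -0.00046031,  0.00012742]), 'joint_efforts': array([ 5.04567215e-04, -6.67849731e+01,  9.84667428e-01, -3.14452851e+01,
       -6.05703495e-02,  4.31247451e-02,  1.77959864e-04]), 'position': array([0.17554106, 0.59931353, 0.22591949]), 'ee_rot': array([-4.45982856e-01, -3.10969597e+00,  2.51985704e-03]), 'force': array([-0.83209913, -0.60942255,  0.34636829]), 'ft_torque': array([-0.02228352,  0.01199287,  0.04253687]), 'gripper_force': 0.0, 'width': 0.9995206587329402}
side 472.91571714819423 472.91571714819423 275.05641113218 207.3174536032833 [[-0.9733, -0.1141, 0.1993, 0.3649], [-0.2296, 0.4612, -0.8571, 1.044], [0.0058, -0.8799, -0.4751, 0.4927], [0.0, 0.0, 0.0, 1.0]]
top 421.7275191055358 421.7275191055358 285.03276067421274 215.83418188644447 [[-0.1034, -0.9689, 0.2247, 0.3503], [-0.9946, 0.1018, -0.0187, 0.2783], [-0.0048, -0.2254, -0.9742, 0.9175], [0.0, 0.0, 0.0, 1.0]]
```
View pics/side0.png

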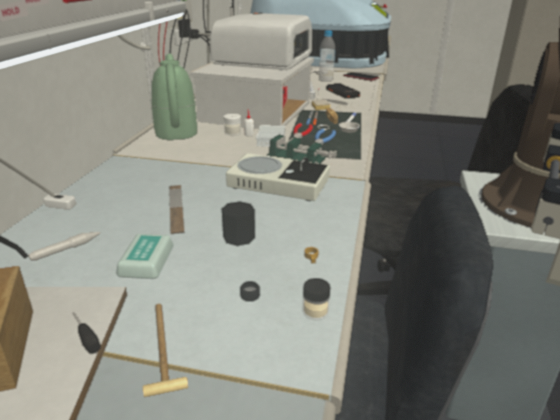

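View pics/top0.png

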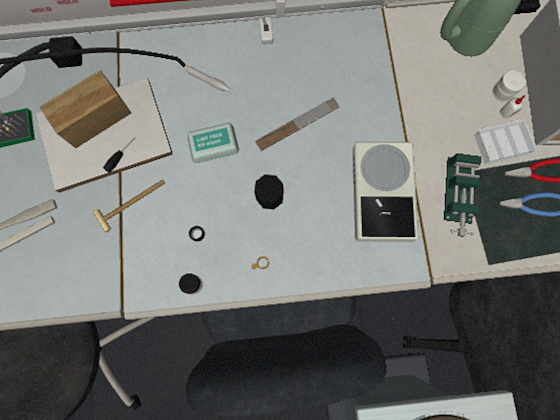

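Side view: cup at (238,222), polisher (278,175), casting (312,254), loupe (250,290), jar (316,297). Top view: cup at (269,192), plate (386,167), knob (379,204), casting (262,263), loupe (196,233), jar (190,284).

```bash
cat > h.py <<'E'
import cv2,numpy as np
from cell import arm
from scipy.spatial.transform import Rotation as R
def ray(d,p):
    M=d["cam_to_world"];v=M[:3,:3]@np.array([(p[0]-d["cx"])/d["fx"],(p[1]-d["cy"])/d["fy"],1]);return M[:3,3],v
def plane(d,p,z):
    o,v=ray(d,p);return o+v*(z-o[2])/v[2]
def tri(d1,p1,d2,p2):
    o1,v1=ray(d1,p1);o2,v2=ray(d2,p2)
    s=np.linalg.lstsq(np.c_[v1,-v2],o2-o1,rcond=None)[0]
    a,b=o1+s[0]*v1,o2+s[1]*v2;return (a+b)/2,np.linalg.norm(a-b)
def proj(d,P):
    c=np.linalg.inv(d["cam_to_world"])@np.r_[P,1];return np.array([d["fx"]*c[0]/c[2]+d["cx"],d["fy"]*c[1]/c[2]+d["cy"]])
def blob(mask,near):
    n,l,s,c=cv2.connectedComponentsWithStats(mask.astype(np.uint8))
    i=1+np.argmin(np.hypot(*(c[1:]-near).T)+1e3*(s[1:,4]<15));return l==i,c[i],s[i]
def pose():
    o=arm.observe();r=R.from_rotvec(o["ee_rot"]).as_matrix()
    return o,o["position"],r
E
python3 - <<'E'
from h import *
T=arm.get_image("top");S=arm.get_image("side")
for nm,d,cp,ca,lo,ja in(("top",T,(269,192),(262,263),(196,233),(190,284)),("side",S,(238,222),(312,254),(250,290),(316,290))):
    im=d["image"].astype(int);dark=im.max(2)<75
    m,c,s=blob(dark,cp);hull=cv2.convexHull(np.argwhere(m)[:,::-1].astype(np.float32))
    print(nm,"cup",c,s,cv2.approxPolyDP(hull,1.5,True)[:,0].tolist())
    print("lo,ja",blob(dark,lo)[1:],blob(dark,ja)[1:])
    br=(im[...,2]-im[...,0]>40);m,c,s=blob(br,ca);print("cast",c,s)
    p=np.argwhere(m)[:,::-1];print("row extents",p.min(0),p.max(0))
a=T["image"];c1=cv2.resize(a[135:250,345:425],None,fx=5,fy=5,interpolation=cv2.INTER_CUBIC)
c2=cv2.resize(a[245:280,240:285],None,fx=8,fy=8,interpolation=cv2.INTER_CUBIC)
out=np.zeros((600,800,3),np.uint8);out[:575,:400]=c1;out[:280,410:770]=c2
c3=cv2.resize(a[165:220,245:295],None,fx=5,fy=5,interpolation=cv2.INTER_CUBIC);out[300:575,410:660]=c3
cv2.imwrite("pics/crop1.png",out)
b=S["image"];o2=np.zeros((600,800,3),np.uint8);o2[:300,:]=cv2.resize(b[148:203,215:345],None,fx=6,fy=5.4545)[:300,:780].copy() if 0 else cv2.resize(b[148:208,215:345],(800,300),interpolation=cv2.INTER_CUBIC)
o2[310:590,:400]=cv2.resize(b[235:270,290:340],(400,280),interpolation=cv2.INTER_CUBIC)
o2[310:590,410:730]=cv2.resize(b[195:251,206:270],(320,280),interpolation=cv2.INTER_CUBIC)
cv2.imwrite("pics/crop2.png",o2)
E
```

```text
top cup [268.77439797 191.40430925] [255 175  28  34 789] [[281.0, 202.0], [274.0, 208.0], [263.0, 207.0], [256.0, 199.0], [256.0, 181.0], [264.0, 175.0], [276.0, 176.0], [282.0, 184.0]]
lo,ja (array([196.5       , 233.30434783]), array([189, 226,  16,  15,  92], dtype=int32)) (array([189.22848665, 283.27596439]), array([179, 274,  22,  20, 337], dtype=int32))
cast [260.         263.28378378] [252 256  17  13  74]
row extents [252 256] [268 268]
side cup [238.09809028 223.00434028] [ 223  203   31   42 1152] [[248.0, 242.0], [236.0, 244.0], [226.0, 240.0], [224.0, 236.0], [223.0, 208.0], [228.0, 204.0], [243.0, 203.0], [251.0, 207.0], [253.0, 211.0], [253.0, 237.0]]
lo,ja (array([249.2849162 , 291.78212291]), array([241, 282,  18,  18, 179], dtype=int32)) (array([316.2246696 , 289.98237885]), array([304, 279,  25,  22, 454], dtype=int32))
cast [311.41780822 253.2260274 ] [305 247  14  16 146]
row extents [305 247] [318 262]
```

View pics/crop1.png

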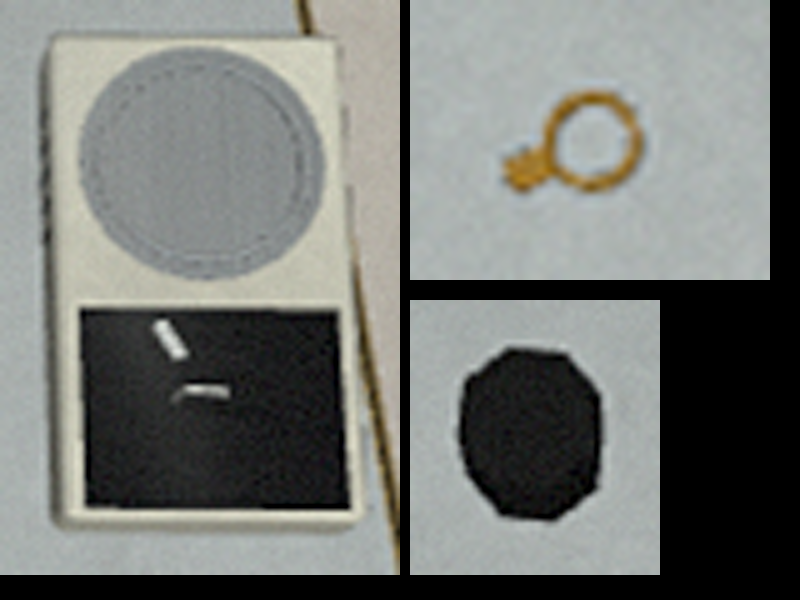

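View pics/crop2.png

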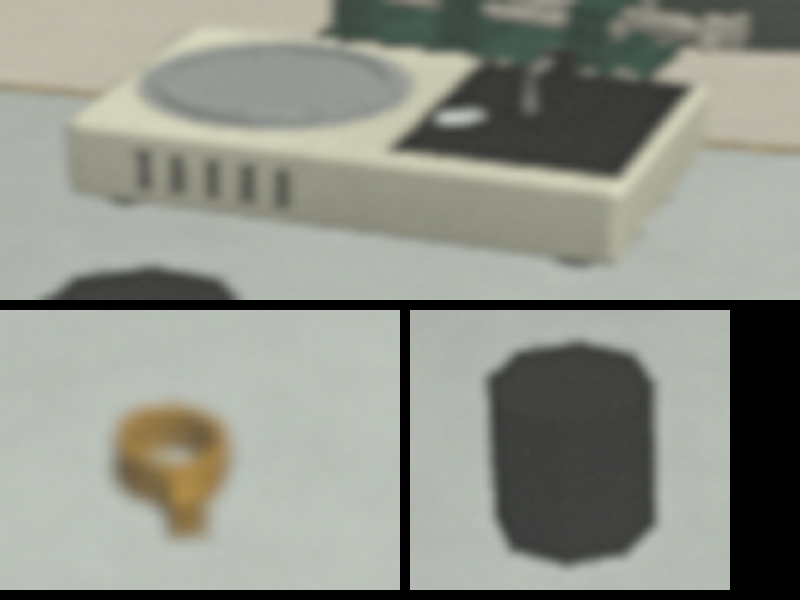

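Plate centre ≈(385,167) top and (260,165) side. The white line is at about (380–391,213), with its pointer end at the left, and the tab is at (378.6,202.6). The casting ring centre is (262.7,262.2) with its stub toward the lower left.

```bash
cat > m.py <<'E'
from h import *
T=arm.get_image("top");S=arm.get_image("side");np.set_printoptions(precision=4,suppress=True)
def cup(d,near):
    dark=d["image"].astype(int).max(2)<75;m,_,_=blob(dark,near);p=np.argwhere(m)[:,::-1].astype(float)
    h=cv2.convexHull(p.astype(np.float32))[:,0].astype(float)
    A=np.array([plane(d,q,.064)[:2] for q in h]);B=np.array([plane(d,q,0)[:2] for q in h]);n=d["cam_to_world"][:2,3]
    u=A.mean(0)-n;u/=np.linalg.norm(u);w=np.array([-u[1],u[0]])
    far=(A@u).max();nearr=(B@u).min();l=A@w
    print("cup far@64",far-0,"near@0",nearr,"size",far-nearr,"lat width@64",np.ptp(l),"centre",u*(far+nearr)/2+w*(l.max()+l.min())/2)
cup(T,(269,192));cup(S,(238,222))
print("cup top tri",tri(T,(268.8,190),S,(238.2,209.7)))
P={}
for n,d,c,k in(("T",T,(385,167),(379,204)),("S",S,(260,165),(0,0))):
    im=cv2.GaussianBlur(d["image"],(3,3),0).astype(int);w=abs(im[...,2]-im[...,0])<14
    x0,y0=(np.array(c)-(32,30)).astype(int);sub=np.zeros(w.shape,bool);sub[y0:y0+60,x0:x0+64]=True
    g=w&sub&(im.max(2)>100);g=cv2.morphologyEx(g.astype(np.uint8),cv2.MORPH_OPEN,np.ones((3,3)))
    m,cc,s=blob(g,c);k=max(cv2.findContours(m.astype(np.uint8),0,1)[0],key=len)
    P[n]=cv2.fitEllipse(k);print(n,cc,s,P[n])
print("seat tri",tri(T,P["T"][0],S,P["S"][0]),plane(T,P["T"][0],.0485),plane(S,P["S"][0],.0485))
print("seat hand",tri(T,(385,167.3),S,(259.8,164.8)))
tabT=(378.6,202.6);tabS=(215+459/6.154-.4,148+118/5-.4)
print("tab",tri(T,tabT,S,tabS),plane(T,tabT,.05))
print("line", plane(T,(380.2,213.5),.074),plane(T,(390.6,212.8),.074))
print("box corners",[plane(T,(345+u/5-.4,135+v/5-.4),.045)[:2] for u,v in((50,37),(337,37),(360,522),(63,522))])
r=(262.7,262.2);t=(252.1,266.8)
print("cast",plane(T,r,.012),plane(T,t,.012),tri(T,r,S,(311.4,250.5)),tri(T,t,S,(312.8,262)))
for n,q,z in(("loupe",(196.5,233.3),.02),("jar",(189.2,283.3),.052)):print(n,plane(T,q,z))
o,p,r=pose();print(o["position"],r,o["joints"])
E
python3 m.py
```

```text
cup far@64 0.656596146576859 near@0 0.5979053334813703 size 0.058690813095488736 lat width@64 0.05985485003936966 centre [0.6114 0.2909]
cup far@64 -0.061515574619045735 near@0 -0.10905786881512165 size 0.04754229419607592 lat width@64 0.05625653897616589 centre [0.6119 0.2928]
cup top tri (array([0.6098, 0.2906, 0.0602]), np.float64(0.004595544163770354))
T [384.6737 167.3777] [ 359  144   52   48 1946] ((384.67291259765625, 167.3744659423828), (46.91746520996094, 50.97400665283203), 109.65157318115234)
S [259.618  164.4627] [238 155  44  19 644] ((259.887939453125, 164.41357421875), (17.58879852294922, 43.70448684692383), 88.28684997558594)
seat tri (array([0.6372, 0.0345, 0.0449]), np.float64(0.000985007916626024)) [0.6355 0.0354 0.0485] [0.6355 0.0424 0.0485]
seat hand (array([0.6378, 0.0333, 0.0433]), np.float64(0.0009297212358072475))
tab (array([0.5599, 0.0602, 0.0465]), np.float64(0.0015678555291550806)) [0.5583 0.061  0.05  ]
line [0.5293 0.0673 0.074 ] [0.5285 0.0459 0.074 ]
box corners [array([0.7021, 0.0913]), array([ 0.6888, -0.0348]), array([ 0.4732, -0.0072]), array([0.4862, 0.1164])]
cast [0.4624 0.3193 0.012 ] [0.4549 0.3428 0.012 ] (array([0.4634, 0.3194, 0.0097]), np.float64(0.001519156125407043)) (array([0.4567, 0.3436, 0.0016]), np.float64(0.0011766803046761706))
loupe [0.5387 0.4558 0.02  ]
jar [0.4302 0.4701 0.052 ]
[0.1756 0.5997 0.2265] [[-0.9597  0.281  -0.0001]
 [ 0.281   0.9597 -0.0005]
 [-0.0001 -0.0005 -1.    ]] [-1.3886  0.4348  0.025   1.5735 -0.0116  1.134  -0.0751]
```

The rows are not in the units I measure in: shifts go in units of 50 mm and turns go in units of 0.2 rad. I convert before sending: -0.045 m is -0.9, -0.0155 m is -0.31.

```bash
python3 nudge.py '{"plan":[[-0.9, -0.31, 0, 0, 1], [-0.9, -0.31, 0, 0, 1], [-0.9, -0.31, 0, 0, 1], [-0.9, -0.31, 0, 0, 1], [-0.9, -0.31, 0, 0, 1], [-0.9, -0.31, 0, 0, 1], [-0.9, -0.31, 0, 0, 1], [-0.9, -0.31, 0, 0, 1], [-0.9, -0.31, 0, 0, 1], [-0.9, -0.31, 0, 0, 1]]}'
python3 nudge.py '{"plan":[[0, 0, 0, 0.74, 1], [0, 0, 0, 0.74, 1], [0, 0, 0, 0.74, 1], [0, 0, 0, 0.74, 1], [0, 0, 0, 0.74, 1], [0, 0, 0, 0.74, 1], [0, 0, 0, 0.74, 1], [0, 0, 0, 0.74, 1], [0, 0, 0, 0.74, 1], [0, 0, 0, 0.74, 1]]}'
cat > go.py <<'E'
import sys
from h import *
t=np.array([float(a) for a in sys.argv[1:4]]);yaw=float(sys.argv[4])
o,p,r=pose();cur=np.degrees(np.arctan2(r[1,1],r[0,1]))
print("pos",p.round(4),"yawY",cur.round(2),"d_tool",(r.T@(t-p)).round(4),"turn",np.radians((cur-yaw+90)%180-90).round(4),"j",o["joints"].round(2),"f",o["force"].round(2),"w",round(o["width"],3),round(o["gripper_force"],2),"t",o["clock"])
E
python3 go.py 0.6114 0.2912 0.12 -11
```

```text
clock: 1.3
position: [0.5653, 0.3234, 0.2268]
ee_rot: [0.446, 3.11, 0.0]
force: [-0.0, 0.7, -0.3]
width: 0.996
gripper_force: 0.0
clock: 2.3
position: [0.5638, 0.3247, 0.2267]
ee_rot: [-2.432, -1.988, 0.0]
force: [-0.3, -0.2, 0.0]
width: 0.999
gripper_force: 0.0
pos [0.5638 0.3247 0.2267] yawY -11.46 d_tool [-0.0234  0.0533  0.1067] turn -0.008 j [-0.93  0.5   0.51  1.53 -0.26  1.17 -0.58] f [-0.34 -0.18  0.02] w 0.999 0.0 t 2.3
```

To row units: 0.03 m is 0.6, 0.0267 m is 0.534.

```bash
python3 nudge.py '{"plan":[[-0.234, 0.534, 0.4, 0, 1], [-0.234, 0.534, 0.6, 0, 1], [0, 0, 0.6, 0, 1], [0, 0, 0.6, 0, 1], [0, 0, 0.6, 0, 1], [0, 0, 0.6, 0, 1], [0, 0, 0.5, 0, 1], [0, 0, 0.2, 0, 1], [0, 0, 0, 0, 1]]}'; python3 go.py 0.6114 0.2912 0.021 -11
```

```text
clock: 3.2
position: [0.6109, 0.291, 0.0204]
ee_rot: [-2.426, -1.995, 0.004]
force: [-0.1, -0.9, 0.3]
width: 1.002
gripper_force: 0.0
pos [0.6109 0.291  0.0204] yawY -11.12 d_tool [ 0.0003  0.0004 -0.0006] turn -0.0021 j [-0.78  0.76  0.41  1.65 -0.38  0.82 -0.4 ] f [-0.14 -0.86  0.28] w 1.002 0.0 t 3.2
```

Close with light grip (4 N).

```bash
python3 nudge.py '{"plan":[[0, 0, 0, 0, 0.6], [0, 0, 0, 0, 0.6], [0, 0, 0, 0, 0.6], [0, 0, 0, 0, 0.6], [0, 0, 0, 0, 0.6]]}' 4; python3 go.py 0.6114 0.2912 0.021 -11
```

```text
clock: 3.7
position: [0.6121, 0.2916, 0.0224]
ee_rot: [2.426, 1.996, 0.002]
force: [-1.0, -0.5, 3.6]
width: 0.656
gripper_force: 4.0
pos [0.6121 0.2916 0.0224] yawY -11.11 d_tool [-0.0005 -0.0006  0.0014] turn -0.002 j [-0.78  0.75  0.41  1.64 -0.38  0.82 -0.4 ] f [-1.04 -0.53  3.58] w 0.656 3.99 t 3.7
```

```bash
python3 nudge.py '{"plan":[[-0.132, 0, -0.08, 0, 0.6], [-0.144, 0, -0.06, 0, 0.6], [-0.152, 0, -0.04, 0, 0.6], [-0.156, 0, -0.012, 0, 0.6], [-0.156, 0, 0.012, 0, 0.6], [0, 0, 0, 0, 0.6]]}'; python3 go.py 0.6114 0.2912 0.021 -11
python3 - <<'E'
from h import *
a=arm.get_image("side")["image"];b=arm.get_image("top")["image"]
o=np.zeros((400,800,3),np.uint8);o[:,:400]=cv2.resize(a[150:270,180:300],(400,400));o[:,400:]=cv2.resize(b[120:240,220:340],(400,400))
cv2.imwrite("pics/tip1.png",o)
E
```

```text
clock: 4.3
position: [0.6045, 0.253, 0.0307]
ee_rot: [2.428, 1.993, -0.001]
force: [0.4, -0.0, -0.5]
width: 0.656
gripper_force: 4.0
pos [0.6045 0.253  0.0307] yawY -11.23 d_tool [ 0.0388 -0.0007  0.0096] turn -0.0041 j [-0.74  0.71  0.41  1.7  -0.37  0.8  -0.35] f [ 0.4  -0.01 -0.54] w 0.656 3.98 t 4.3
```

View pics/tip1.png

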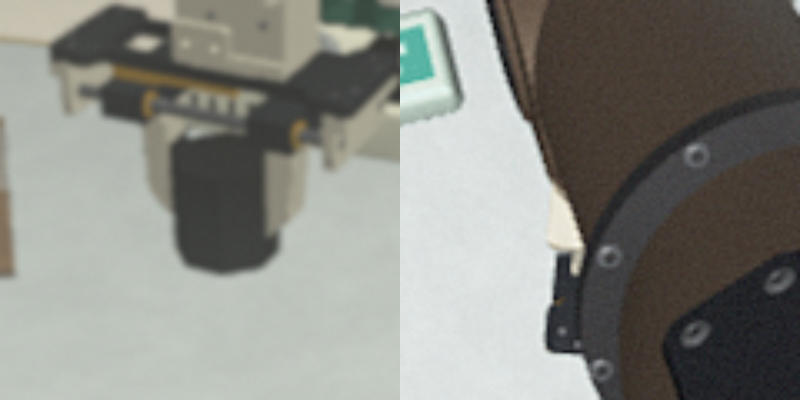

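The cup hung upright in the pads instead of tipping, so torsional friction is enough to hold it. I'll use the polisher's edge as a fulcrum.

To row units: -0.01 m is -0.2, -0.0385 rad is -0.1925.

```bash
python3 nudge.py '{"plan":[[0, 0, -0.2, -0.1925, 0.6], [0, 0, -0.2, -0.1925, 0.6], [0, 0, 0, 0, 0.6]]}' 4; python3 go.py 0.612 0.142 0.051 -6.8
```

```text
clock: 4.7
position: [0.6061, 0.2558, 0.0529]
ee_rot: [2.344, 2.09, 0.005]
force: [0.6, -0.7, -1.2]
width: 0.655
gripper_force: 4.0
pos [0.6061 0.2558 0.0529] yawY -6.56 d_tool [-0.1124  0.0189  0.0018] turn 0.0042 j [-0.74  0.68  0.4   1.69 -0.34  0.84 -0.3 ] f [ 0.63 -0.7  -1.18] w 0.655 3.98 t 4.7
```

```bash
python3 nudge.py '{"plan":[[-0.56, 0.1, 0, 0, 0.6], [-0.56, 0.1, 0, 0, 0.6], [-0.56, 0.1, 0, 0, 0.6], [-0.56, 0.08, 0.04, 0, 0.6], [0, 0, 0, 0, 0.6], [-0.12, 0, 0, 0, 0.6], [-0.12, 0, 0, 0, 0.6], [0, 0, 0, 0, 0.6]]}'; python3 go.py 0.612 0.142 0.051 -6.8
python3 nudge.py '{"plan":[[-0.15, 0, -0.13, 0, 0.6], [-0.18, 0, -0.09, 0, 0.6], [-0.2, 0, -0.04, 0, 0.6], [-0.1, 0, 0, 0, 0.6], [0, 0, 0, 0, 0.6]]}'
python3 - <<'E'
from h import *
a=arm.get_image("side")["image"]
cv2.imwrite("pics/tip2.png",cv2.resize(a[110:230,190:330],(700,600)))
E
```

```text
clock: 5.5
position: [0.6091, 0.1302, 0.049]
ee_rot: [-2.347, -2.088, -0.001]
force: [1.3, 0.6, -0.1]
width: 0.656
gripper_force: 4.0
pos [0.6091 0.1302 0.049 ] yawY -6.67 d_tool [ 0.0121  0.0015 -0.002 ] turn 0.0023 j [-0.56  0.64  0.39  1.78 -0.33  0.78 -0.11] f [ 1.27  0.56 -0.05] w 0.656 4.0 t 5.5
clock: 6.0
position: [0.6055, 0.0966, 0.062]
ee_rot: [2.349, 2.085, -0.0]
force: [-0.3, 0.0, -0.5]
width: 0.652
gripper_force: 4.0
```

View pics/tip2.png

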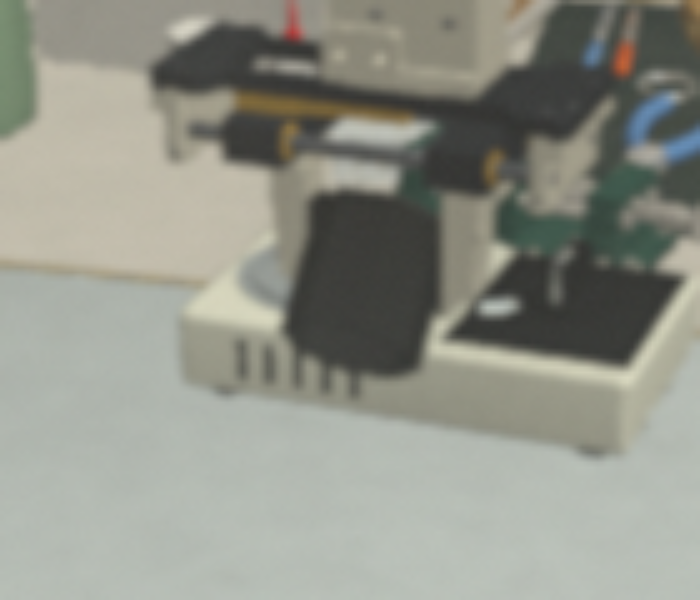

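```bash
python3 nudge.py '{"plan":[[-0.2, 0, 0, 0, 0.6], [-0.2, 0, 0.02, 0, 0.6], [-0.16, 0, 0.06, 0, 0.6], [-0.08, 0, 0.04, 0, 0.6], [0, 0, 0, 0, 0.6]]}'; python3 go.py 0.612 0.142 0.051 -6.8
python3 - <<'E'
from h import *
a=arm.get_image("side")["image"]
cv2.imwrite("pics/tip3.png",cv2.resize(a[110:230,190:330],(560,480)))
E
```

```text
clock: 6.55
position: [0.6013, 0.0652, 0.0553]
ee_rot: [2.349, 2.086, -0.002]
force: [0.7, -0.1, -1.1]
width: 0.658
gripper_force: 4.0
pos [0.6013 0.0652 0.0553] yawY -6.8 d_tool [0.0775 0.0016 0.0042] turn 0.0 j [-0.47  0.61  0.4   1.82 -0.32  0.77 -0.02] f [ 0.68 -0.15 -1.05] w 0.658 4.0 t 6.55
```

View pics/tip3.png

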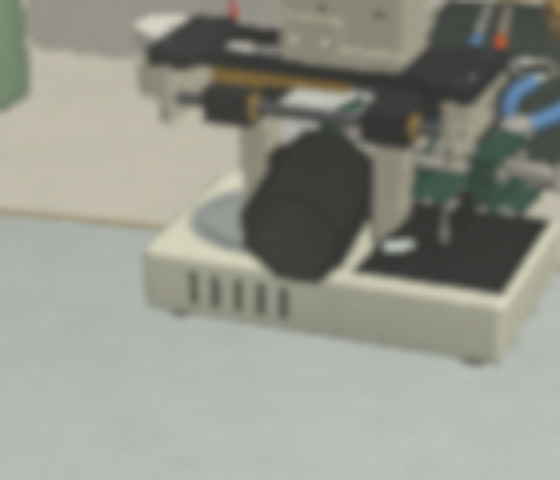

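To row units: 0.03 m is 0.6, -0.01 m is -0.2.

```bash
python3 nudge.py '{"plan":[[0, 0, -0.4, 0, 0.6], [0.6, 0, -0.2, 0, 0.6], [0.8, 0, 0, 0, 0.6], [0.8, 0, 0, 0, 0.6], [0.6, 0, 0.2, 0, 0.6], [0, 0, 0.5, 0, 0.6], [0, 0, 0.4, 0, 0.6], [0, 0, 0.2, 0, 0.6], [0, 0, 0.12, 0, 0.6], [0, 0, 0, 0, 0.6]]}';python3 go.py 0.612 0.2 0.011 -6.8
```

```text
clock: 7.6
position: [0.6179, 0.2054, 0.0144]
ee_rot: [-2.348, -2.087, 0.001]
force: [0.2, -1.0, -0.8]
width: 0.65
gripper_force: 4.0
pos [0.6179 0.2054 0.0144] yawY -6.72 d_tool [-0.0061 -0.0052  0.0034] turn 0.0013 j [-0.64  0.73  0.37  1.72 -0.36  0.77 -0.21] f [ 0.19 -1.01 -0.76] w 0.65 4.0 t 7.6
```

To row units: 0.003 m is 0.06, 0.001 m is 0.02.

```bash
python3 nudge.py '{"plan":[[0, 0, 0.06, 0, 0.6], [0, 0, 0.02, 0, 0.6], [0, 0, 0, 0, 0.75], [0, 0, 0, 0, 0.9], [0, 0, 0, 0, 0.9], [0, 0, 0, 0, 0.9]]}';python3 go.py 0.612 0.2 0.011 -6.8
python3 - <<'E'
from h import *
a=arm.get_image("side")
cv2.imwrite("pics/lie.png",cv2.resize(a["image"][150:270,180:320],(700,600)))
E
```

```text
clock: 8.2
position: [0.6181, 0.2058, 0.0109]
ee_rot: [-2.347, -2.088, -0.001]
force: [0.7, -0.9, -0.3]
width: 0.892
gripper_force: 0.0
pos [0.6181 0.2058 0.0109] yawY -6.7 d_tool [-0.0065 -0.0054 -0.0001] turn 0.0017 j [-0.64  0.73  0.37  1.72 -0.36  0.76 -0.21] f [ 0.67 -0.9  -0.28] w 0.892 0.0 t 8.2
```

View pics/lie.png

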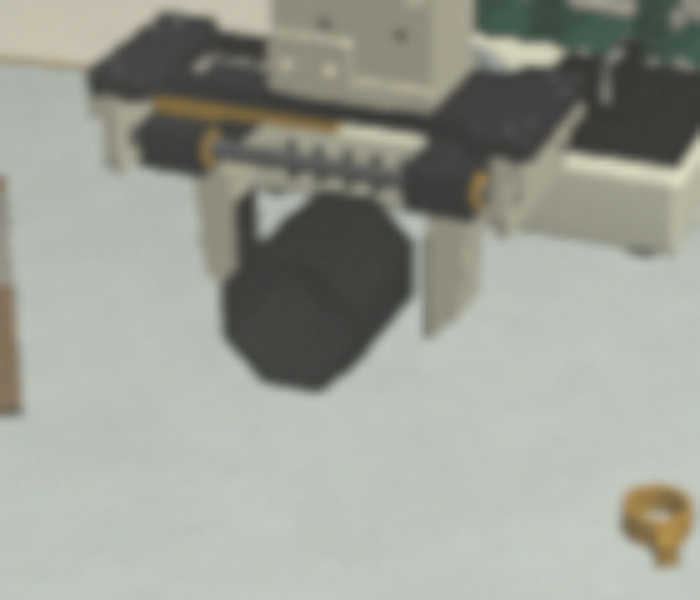

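The cup lies on a flat with its mouth toward the side camera; its resting mouth edge runs from about (233,226) to (243,228) px.

```bash
python3 - <<'E'
from h import *
S=arm.get_image("side");np.set_printoptions(precision=4,suppress=True)
im=S["image"].astype(int);dark=im.max(2)<75
sub=np.zeros(dark.shape,bool);sub[190:240,222:264]=True
p=np.argwhere(dark&sub)[:,::-1]
h=cv2.convexHull(p.astype(np.float32));h=cv2.approxPolyDP(h,1.0,True)[:,0];print(h.tolist())
for q in((232.5,226),(242.8,228)):print(plane(S,q,0))
for q in((224.8,207.5),(225,213.5)):print("left vertical flat",plane(S,q,.0425))
E
```

```text
[[263.0, 190.0], [260.0, 209.0], [248.0, 223.0], [243.0, 226.0], [235.0, 225.0], [227.0, 218.0], [226.0, 206.0], [229.0, 190.0]]
[0.6375 0.254  0.    ]
[0.6149 0.2566 0.    ]
left vertical flat [0.6512 0.2566 0.0425]
left vertical flat [0.6429 0.2799 0.0425]
```

The rows are not in the units I measure in: shifts go in units of 50 mm and turns go in units of 0.2 rad. I convert before sending: -0.02 m is -0.4, 0.015 m is 0.3.

```bash
python3 nudge.py '{"plan":[[0.3, 0, 0, 0, 0.9], [0.3, 0, 0, 0, 0.9], [0, 0, 0, 0, 0.6], [0, 0, 0, 0, 0.6], [0, 0, 0, 0, 0.6], [0, 0, 0, 0, 0.6], [0, 0, -0.4, 0, 0.6], [0, 0, -0.4, 0, 0.6], [0, 0, -0.2, 0, 0.6], [0, 0, 0, 0, 0.6]]}' 3;python3 go.py 0.612 0.2 0.011 -6.8
python3 - <<'E'
from h import *
a=arm.get_image("side")
cv2.imwrite("pics/lift.png",cv2.resize(a["image"][140:260,180:320],(700,600)))
E
```

```text
clock: 9.3
position: [0.6225, 0.2353, 0.0621]
ee_rot: [2.348, 2.086, 0.004]
force: [-0.4, 0.5, -1.5]
width: 0.655
gripper_force: 3.0
pos [0.6225 0.2353 0.0621] yawY -6.74 d_tool [-0.0364 -0.0064  0.0511] turn 0.001 j [-0.7   0.68  0.41  1.66 -0.33  0.87 -0.27] f [-0.4   0.5  -1.45] w 0.655 3.0 t 9.3
```

View pics/lift.png

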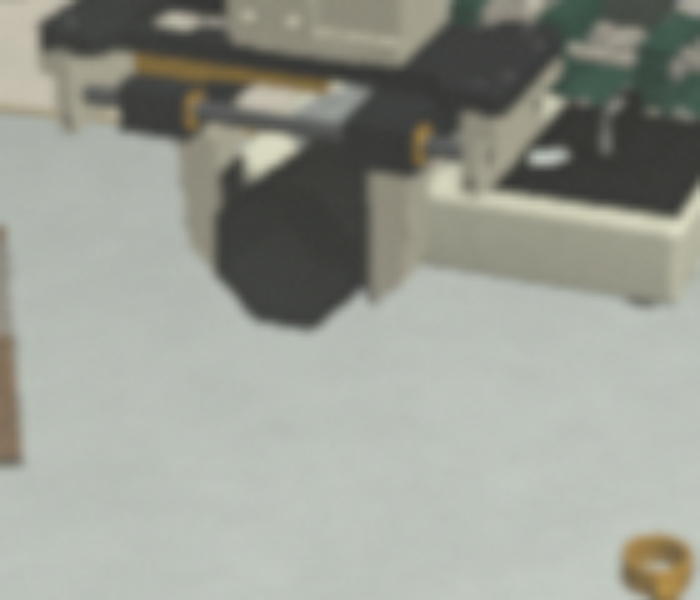

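The cup is held level near its mouth. I'll roll its bottom under using the polisher edge.

To row units: -0.03 m is -0.6, -0.025 m is -0.5.

```bash
python3 nudge.py '{"plan":[[-0.5, 0.06, 0.06, 0, 0.6], [-0.6, 0.08, 0.12, 0, 0.6], [-0.4, 0.06, 0.06, 0, 0.6], [-0.12, 0, 0, 0, 0.6], [-0.08, 0, 0, 0, 0.6], [0, 0, 0, 0, 0.6]]}' 3;python3 go.py 0.612 0.2 0.011 -6.8
python3 nudge.py '{"plan":[[-0.16, 0, -0.25, 0, 0.6], [-0.22, 0, -0.2, 0, 0.6], [-0.26, 0, -0.14, 0, 0.6], [-0.29, 0, -0.06, 0, 0.6], [-0.3, 0, 0.02, 0, 0.6], [-0.2, 0, 0.04, 0, 0.6], [0, 0, 0, 0, 0.6]]}';python3 go.py 0.636 0.035 0.08 -6.8
python3 - <<'E'
from h import *
a=arm.get_image("side")["image"]
cv2.imwrite("pics/t4.png",a)
dark=a.astype(int).max(2)<75
for r in range(120,185,3):
    print(r,"".join("#" if v else "." for v in dark[r,200:300]))
E
```

```text
clock: 9.95
position: [0.6213, 0.1506, 0.0485]
ee_rot: [-2.347, -2.088, 0.0]
force: [0.3, 0.5, -1.1]
width: 0.652
gripper_force: 3.0
pos [0.6213 0.1506 0.0485] yawY -6.68 d_tool [ 0.048  -0.0149  0.0375] turn 0.0021 j [-0.58  0.67  0.39  1.73 -0.33  0.81 -0.14] f [ 0.26  0.46 -1.14] w 0.652 3.0 t 9.95
clock: 10.65
position: [0.6125, 0.076, 0.0777]
ee_rot: [2.351, 2.084, -0.002]
force: [0.3, 0.5, -1.5]
width: 0.657
gripper_force: 3.0
pos [0.6125 0.076  0.0777] yawY -6.89 d_tool [-0.0379  0.0282 -0.0022] turn -0.0016 j [-0.49  0.6   0.41  1.77 -0.31  0.83 -0.05] f [ 0.33  0.5  -1.47] w 0.657 3.0 t 10.65
120 ..............................................................######################################
123 ....................................#######.......##.........................#######################
126 ..................................###########.................................################.....#
129 ...................................##########..............................############..#####......
132 ............................................#......................
[... 1118 characters left out ...]
............................##########......................##########
168 ........................................................................................############
171 ...............................................................................................#####
174 ...................................................................................#################
177 ...................................................................................#################
180 ....................................................................................................
183 ....................................................................................................
```

```bash
python3 - <<'E'
import cv2
a=cv2.imread("pics/t4.png");cv2.imwrite("pics/t4c.png",cv2.resize(a[100:190,200:320],(800,600),interpolation=cv2.INTER_CUBIC))
E
```

```text
(no output)
```

View pics/t4c.png

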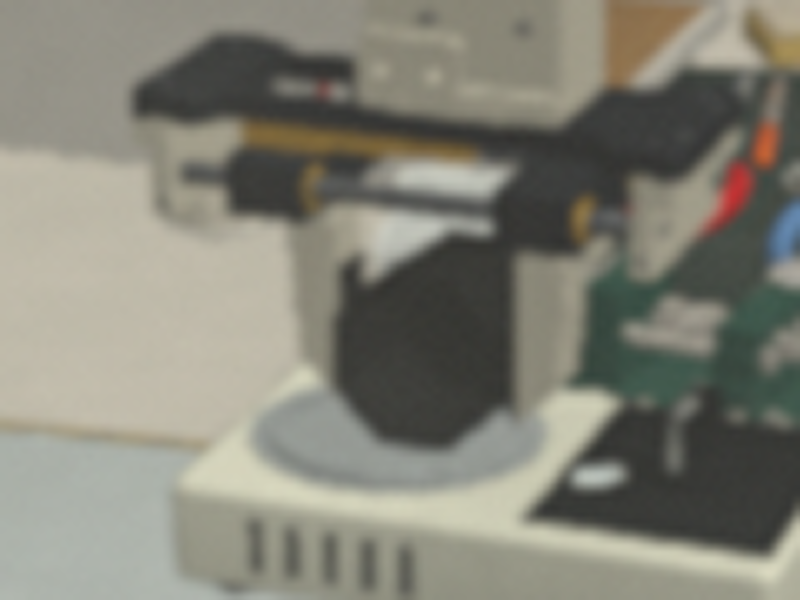

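Still level: the mouth octagon faces the camera, so the bottom face never engaged the edge. I'll retry with a deeper push.

To row units: 0.03 m is 0.6, 0.02 m is 0.4.

```bash
python3 nudge.py '{"plan":[[0.6, 0.02, 0, 0, 0.6], [0.6, 0.02, 0, 0, 0.6], [0.4, 0.02, 0, 0, 0.6], [0, 0.02, 0.26, 0, 0.6], [0, 0.04, 0.26, 0, 0.6], [0, 0, 0, 0, 0.6]]}' 3;python3 go.py 0.626 0.145 0.052 -6.8
```

```text
clock: 11.3
position: [0.627, 0.1559, 0.0497]
ee_rot: [-2.348, -2.086, 0.007]
force: [0.1, -0.1, -1.0]
width: 0.654
gripper_force: 3.0
pos [0.627  0.1559 0.0497] yawY -6.77 d_tool [-0.0109  0.0003 -0.0023] turn 0.0005 j [-0.58  0.68  0.4   1.71 -0.33  0.83 -0.15] f [ 0.13 -0.1  -1.  ] w 0.654 3.0 t 11.3
```

```bash
cat > row.py <<'E'
from h import *
import sys
a=arm.get_image("side")["image"];cv2.imwrite(f"pics/{sys.argv[1]}.png",a)
r0,c0,c1=[int(v) for v in sys.argv[2:5]];dark=a.astype(int).max(2)<75
for r in range(r0,r0+60,3): print(r,"".join("#" if v else "." for v in dark[r,c0:c1]))
E
python3 nudge.py '{"plan":[[-0.08, 0, -0.02, 0, 0.6], [-0.08, 0, -0.02, 0, 0.6], [-0.08, 0, 0, 0, 0.6], [0, 0, 0, 0, 0.6]]}' ;python3 row.py p1 140 220 290
python3 nudge.py '{"plan":[[-0.16, 0, -0.2, 0, 0.6], [-0.21, 0, -0.16, 0, 0.6], [-0.24, 0, -0.1, 0, 0.6], [0, 0, 0, 0, 0.6]]}';python3 go.py 0.636 0.035 0.08 -6.8;python3 row.py p2 130 220 290
```

```text
clock: 11.7
position: [0.6274, 0.1442, 0.0549]
ee_rot: [2.349, 2.085, 0.001]
force: [0.1, 0.5, -2.1]
width: 0.653
gripper_force: 3.0
140 ........................######################...#####################
143 #######....................................###########################
146 #########......##...........................#########################.
149 #########................................###################..........
152 .......###............................#############......#............
155 .................................##################...................
158 .............................#######################..................
161 .................##.....##################............................
164 .................#########################............................
167 ................##########################...........................#
170 ................##########################............................
173 ................##########################......................##....
176 ................##########################...................##
[... 1637 characters left out ...]
###......................
163 ......................#########################.......................
166 ........................#####################........................#
169 ...........................##############.............................
172 ......................................................................
175 ..............................................................########
178 ......................................................................
181 ......................................................................
184 ......................................................................
187 ......................................................................
```

```bash
python3 - <<'E'
from h import *
d=arm.get_image("side");d2=dict(d)
def low(f,box):
    a=cv2.imread(f"pics/{f}.png").astype(int).max(2)<75
    s=np.zeros(a.shape,bool);s[box[1]:box[3],box[0]:box[2]]=1
    h=cv2.convexHull(np.argwhere(a&s)[:,::-1].astype(np.float32));print(f,cv2.approxPolyDP(h,.8,True)[:,0].tolist())
low("p1",(232,160,266,192));low("p2",(236,142,270,176))
for f,qs,z in(("p1",((242,186.5),(255.5,187)),.044),("p2",((247,170),(261,170)),.068)):
    print(f,[plane(d,q,z).round(4).tolist() for q in qs])
np.set_printoptions(suppress=True,precision=3)
# candidate positions of the mouth's lower edge: projected for level cup, mouth at y offset 11..17 from pad
for off in (.011,.017):
  print([proj(d,(.6274+.119*off+s*.0125,.1442+off,.044)).tolist() for s in(1,-1)],[proj(d,(.6274+s*.0125,.1442+off,.104)).tolist() for s in(1,-1)])
E
```

```text
p1 [[253.0, 187.0], [243.0, 186.0], [239.0, 183.0], [236.0, 178.0], [237.0, 160.0], [261.0, 160.0], [261.0, 180.0]]
p2 [[268.0, 142.0], [266.0, 165.0], [258.0, 171.0], [252.0, 171.0], [245.0, 168.0], [241.0, 162.0], [242.0, 145.0], [255.0, 142.0]]
p1 [[0.6448, 0.159, 0.044], [0.6156, 0.1543, 0.044]]
p2 [[0.6433, 0.1235, 0.068], [0.6132, 0.116, 0.068]]
[[244.0668522616182, 185.93277730617558], [255.142062042466, 187.14442204401277]] [[243.94310889137012, 160.4521819417326], [255.33747975097995, 161.57134767164703]]
[[242.9594792394209, 187.06765671786948], [254.0835680227493, 188.29078562161504]] [[243.12845274466417, 161.5240622401301], [254.57784659058575, 162.65442449216306]]
```

```bash
python3 - <<'E'
import cv2,numpy as np
def prof(a,c,r0,r1): return " ".join(str(int(v)) for v in a[r0:r1,c-4:c+5].mean((1,2)))
for f,c,r0,r1 in(("p1",249,155,192),("p2",254,135,176),("t4",265,130,172)):
    print(f,r0,prof(cv2.imread(f"pics/{f}.png"),c,r0,r1))
    a=cv2.imread(f"pics/{f}.png").mean(2)
    for r in range(r0,r1,2): print(r," ".join("%3d"%v for v in a[r,c-16:c+18:2]))
E
```

```text
p1 155 162 138 112 87 68 60 58 57 56 56 56 57 57 57 57 58 58 59 60 60 61 61 62 63 63 63 63 63 63 63 63 62 68 91 124 154 172
155 135 147 154 170 181 181 198 208 188 129  68  57  57  57  56  57  56
157 134 148 144 138 179 196 194 161  96  58  56  58  58  58  57  56  56
159 135 135  94 108 182 165 111  68  57  57  60  58  58  59  59  83  98
161 134 114  60  93 123  85  58  57  58  60  59  60  59  60  62 108 133
163 135 112  60  64  63  53  56  57  56  55  58  59  59  59  61 107 134
165 135 110  59  57  54  59  59  57  56  55  57  60  61  59  62 107 133
167 131  89  57  58  58  57  58  58  57  56  57  56  59  60  61 107 134
169 130  77  58  60  58  59  57  57  56  56  57  55  57  61  62 107 134
171 130  79  59  59  59  59  61  59  59  58  57  57  57  58  60 108 134
173 129  77  60  60  60  59  63  62  59  56  58  57  57  56  59 108 133
175 130  78  59  61  62  64  63  63  61  61  58  57  57  56  60 107 134
177 136  79  61  64  64  62  63  62  63  62  58  59  57  58  59 108 133
179 145 104  64  64  63  64  65  63  62  63  61  63  61  59  62 107 133
181 147 140  91  62  64  65  64  64  64 
[... 2999 characters left out ...]
  59  60  59  56  54  54  56  54  55  55 101 131 131
154 110  60  59  60  60  62  60  59  55  56  56  55  54  54 102 131 130
156 114  62  60  62  62  61  60  61  58  56  55  54  55  57 103 132 130
158 129  76  61  63  62  60  61  61  62  59  58  56  53  54 102 131 131
160 148 121  66  62  61  63  63  60  61  61  59  59  59  70 104 134 161
162 151 146 107  65  60  61  61  61  61  58  57  61 102 131 120 146 176
164 150 150 144 103  62  59  60  61  60  59  71 110 144 152 145 150 164
166 150 150 151 143 113  99  85  75  69  80 127 149 150 152 150 148 168
168 151 152 150 151 151 149 144 141 139 141 150 150 148 149 148 156 184
170 137 140 144 149 152 151 154 153 147 148 150 148 146 152 169 185 193
```

To row units: 0.025 m is 0.5, 0.015 m is 0.3.

```bash
python3 nudge.py '{"plan":[[0.5, 0, 0, 0, 0.6], [0.5, 0, 0, 0, 0.6], [0, 0, 0.3, 0, 0.6], [0, 0, 0.3, 0, 0.6], [0, 0, 0, 0, 0.6]]}' 3;python3 go.py 0.626 0.139 0.048 -6.8; python3 go.py 0.626 0.139 0.048 -6.8
```

```text
clock: 12.75
position: [0.6272, 0.1641, 0.0443]
ee_rot: [-2.347, -2.086, 0.007]
force: [-0.9, -0.1, -1.2]
width: 0.654
gripper_force: 3.0
pos [0.6272 0.1641 0.0443] yawY -6.73 d_tool [-0.025   0.0017 -0.0036] turn 0.0013 j [-0.59  0.69  0.39  1.71 -0.34  0.82 -0.16] f [-0.87 -0.08 -1.2 ] w 0.654 3.0 t 12.75
pos [0.6272 0.1641 0.0443] yawY -6.73 d_tool [-0.025   0.0017 -0.0036] turn 0.0013 j [-0.59  0.69  0.39  1.71 -0.34  0.82 -0.16] f [-0.87 -0.08 -1.2 ] w 0.654 3.0 t 12.75
```

To row units: -0.008 m is -0.16, -0.006 m is -0.12.

```bash
python3 nudge.py '{"plan":[[-0.16, 0, 0, 0, 0.6], [-0.12, 0, -0.02, 0, 0.6], [-0.08, 0, -0.02, 0, 0.6], [-0.08, 0, 0, 0, 0.6], [-0.08, 0, 0, 0, 0.6], [0, 0, 0, 0, 0.6]]}'
python3 nudge.py '{"plan":[[-0.07, 0, -0.1, 0, 0.6], [-0.07, 0, -0.1, 0, 0.6], [-0.09, 0, -0.08, 0, 0.6], [-0.1, 0, -0.08, 0, 0.6], [-0.11, 0, -0.06, 0, 0.6], [-0.11, 0, -0.04, 0, 0.6], [0, 0, 0, 0, 0.6]]}';python3 go.py 0.636 0.035 0.08 -6.8;python3 row.py p3 130 220 290
```

```text
clock: 13.35
position: [0.6266, 0.1391, 0.0497]
ee_rot: [2.348, 2.087, 0.002]
force: [-0.3, 0.6, -1.8]
width: 0.653
gripper_force: 3.0
clock: 14.05
position: [0.6232, 0.1105, 0.0727]
ee_rot: [2.349, 2.086, 0.0]
force: [0.6, -0.5, -1.1]
width: 0.652
gripper_force: 3.0
pos [0.6232 0.1105 0.0727] yawY -6.79 d_tool [-0.0735  0.0216 -0.0073] turn 0.0001 j [-0.53  0.63  0.41  1.74 -0.32  0.84 -0.1 ] f [ 0.62 -0.52 -1.08] w 0.652 3.0 t 14.05
130 ......#########.....####.........................#####################
133 ....###########........#..........................################....
136 ......#########...............................############..#####.....
139 ..............##.............................############.............
142 ..............................................###########.............
145 ...............................###########............................
148 .......................#####################..........................
151 .......................########################....................###
154 ......................##########################...................###
157 .....................###########################......................
160 ......................##########################......................
163 .......................#########################......................
166 ..........................######################.....................#
169 ............................####################......................
172 ..............................######################..................
175 ................................#################.............########
178 ....................................########..........................
181 ......................................................................
184 ......................................................................
187 ......................................................................
```

It is rotating now. Continuing the roll.

To row units: -0.006 m is -0.12, -0.005 m is -0.1.

```bash
python3 nudge.py '{"plan":[[-0.12, 0, -0.02, 0, 0.6], [-0.12, 0, -0.02, 0, 0.6], [-0.12, 0, 0, 0, 0.6], [-0.12, 0, 0.02, 0, 0.6], [-0.12, 0, 0.04, 0, 0.6], [-0.1, 0, 0.06, 0, 0.6], [0, 0, 0, 0, 0.6]]}';python3 go.py 0.636 0.035 0.08 -6.8;python3 row.py p4 125 220 290
```

```text
clock: 14.8
position: [0.6188, 0.0757, 0.0679]
ee_rot: [2.349, 2.086, -0.001]
force: [0.2, -0.4, -0.4]
width: 0.652
gripper_force: 3.0
pos [0.6188 0.0757 0.0679] yawY -6.79 d_tool [-0.0384  0.0219 -0.0121] turn 0.0002 j [-0.48  0.62  0.4   1.76 -0.31  0.82 -0.04] f [ 0.23 -0.36 -0.42] w 0.652 3.0 t 14.8
125 ..............................................########################
128 ............###########....#####.......................###############
131 ...........###########................................################
134 .............#########.............................############....###
137 ....................................................##########........
140 ....................................................###########.......
143 ...............................######################.................
146 .............................#########################..............##
149 .............................#########################..............##
152 .............................#########################.............###
155 .............................#########################............####
158 .............................#########################................
161 .............................#########################................
164 .............................#########################................
167 ..............................#########################..............#
170 ..............................#########################...............
173 ................................#####################...........##....
176 ..........................................#..................#########
179 ......................................................................
182 ......................................................................
```

```bash
python3 nudge.py '{"plan":[[0, 0, -0.24, 0, 0.6], [-0.26, 0.14, -0.04, 0, 0.6], [-0.26, 0.14, 0, 0, 0.6], [-0.248, 0.158, 0, 0, 0.6], [0, 0, 0, 0, 0.6]]}' 3;python3 go.py 0.636 0.035 0.071 -6.8;python3 go.py 0.636 0.035 0.071 -6.8
```

```text
clock: 15.35
position: [0.6373, 0.0322, 0.0824]
ee_rot: [2.351, 2.081, -0.001]
force: [0.6, -0.3, -1.0]
width: 0.654
gripper_force: 3.0
pos [0.6373 0.0322 0.0824] yawY -6.96 d_tool [ 0.0027 -0.0016  0.0114] turn -0.0028 j [-0.41  0.62  0.41  1.72 -0.31  0.87  0.02] f [ 0.55 -0.28 -1.  ] w 0.654 3.0 t 15.35
pos [0.6373 0.0322 0.0824] yawY -6.96 d_tool [ 0.0027 -0.0016  0.0114] turn -0.0028 j [-0.41  0.62  0.41  1.72 -0.31  0.87  0.02] f [ 0.55 -0.28 -1.  ] w 0.654 3.0 t 15.35
```

To row units: 0.005 m is 0.1, 0.004 m is 0.08.

```bash
python3 nudge.py '{"plan":[[0.02, -0.02, 0.1, 0, 0.6], [0.02, 0, 0.08, 0, 0.6], [0, 0, 0.06, 0, 0.6], [0, 0, 0, 0, 0.6]]}'; python3 nudge.py '{"plan":[[0, 0, 0.06, 0, 0.6], [0, 0, 0.04, 0, 0.6], [0, 0, 0, 0, 0.6]]}'; python3 row.py p5 120 220 290; python3 nudge.py '{"plan":[[0, 0, 0.06, 0, 0.6], [0, 0, 0.04, 0, 0.6], [0, 0, 0, 0, 0.6]]}';python3 row.py p6 120 220 290;
```

```text
clock: 15.75
position: [0.6349, 0.0394, 0.0694]
ee_rot: [-2.346, -2.088, 0.001]
force: [0.9, 0.4, -2.0]
width: 0.65
gripper_force: 3.0
clock: 16.05
position: [0.6355, 0.0385, 0.0651]
ee_rot: [2.348, 2.087, -0.0]
force: [-1.0, 0.6, -1.3]
width: 0.656
gripper_force: 3.0
120 ........................................##############################
123 ...........##########...#####......................###################
126 .........###########...............................################...
129 ...........#########............................###########....###....
132 .................................................##########...........
135 ...................................................#########..........
138 ............................#####################.....................
141 ..........................#########################...................
144 ..........................#########################..................#
147 ..........................#########################.................##
150 ...........................########################.................##
153 ..
[... 1601 characters left out ...]
#####..................##
153 ...........................#######################.................###
156 ...........................#######################.................###
159 ...........................#######################....................
162 ...........................########################...................
165 ...........................#########################..................
168 ..............................###################...................##
171 ......................................................................
174 ...............................................................#######
177 ...............................................................#######
```

```bash
python3 nudge.py '{"plan":[[0, 0, 0, 0, 0.7], [0, 0, 0, 0, 0.85], [0, 0, 0, 0, 0.9], [0, 0, 0, 0, 0.9], [0, 0, -0.6, 0, 0.9], [0, 0, -0.8, 0, 0.9], [0, 0, -0.8, 0, 0.9], [0.6, 0, -0.4, 0, 0.9], [0.8, 0, 0, 0, 0.9], [0.8, 0, 0, 0, 0.9]]}'
cat > cupchk.py <<'E'
from h import *
np.set_printoptions(suppress=True,precision=1)
S=arm.get_image("side");a=S["image"].astype(int).max(2)<75;cv2.imwrite("pics/chk.png",S["image"])
m,c,s=blob(a,proj(S,(.636,.035,.077)));h=cv2.convexHull(np.argwhere(m)[:,::-1].astype(np.float32));h=cv2.approxPolyDP(h,1.2,True)[:,0]
print("seen",c,s,h.tolist())
for z in(.045,.109):
  P=np.array([proj(S,(.636+.0325*np.cos(t),.035+.0325*np.sin(t),z)) for t in np.radians(np.arange(16,376,45))]);print(z,P.min(0),P.max(0))
E
python3 cupchk.py;python3 go.py 0.462 0.3195 0.1 16.5
```

```text
clock: 17.45
position: [0.649, 0.1487, 0.1916]
ee_rot: [2.349, 2.086, 0.003]
force: [0.2, 1.6, -0.7]
width: 0.899
gripper_force: 0.0
seen [259.1 153.3] [247 138  26  32 764] [[271.0, 140.0], [271.0, 165.0], [264.0, 169.0], [250.0, 168.0], [247.0, 165.0], [247.0, 141.0], [252.0, 138.0], [266.0, 138.0]]
0.045 [246.9 159.3] [274.1 170.1]
0.109 [246.3 134.5] [274.2 144.2]
pos [0.6483 0.1592 0.1903] yawY -6.24 d_tool [ 0.1386 -0.2026  0.0911] turn -0.3968 j [-0.6   0.55  0.44  1.53 -0.26  1.11 -0.21] f [-0.45  8.69 -0.76] w 0.898 0.0 t 17.5
```

To row units: -0.045 m is -0.9, -0.03 m is -0.6, -0.1 rad is -0.5.

```bash
python3 nudge.py '{"plan":[[0.6, -0.9, 0, -0.5, 0.9], [0.6, -0.9, 0, -0.5, 0.9], [0.6, -0.9, 0, -0.5, 0.9], [0.6, -0.6, 0, -0.5, 0.9], [0, 0, 0, 0, 0.9]]}'; python3 go.py 0.462 0.3195 0.1 16.5
python3 - <<'E'
from h import *
S=arm.get_image("side");T=arm.get_image("top")
g=S["image"].mean(2)
for r in range(128,174,2): print(r," ".join("%3d"%v for v in g[r,242:280:2]))
g=T["image"].mean(2);cv2.imwrite("pics/topB.png",T["image"])
for r in range(136,194,3): print(r," ".join("%3d"%v for v in g[r,356:420:3]))
for z in(.045,.109):
  P=np.array([proj(T,(.636+.0325*np.cos(t),.035+.0325*np.sin(t),z)) for t in np.radians(np.arange(16,376,45))]);print(z,P.min(0),P.max(0))
E
```

```text
clock: 18.0
position: [0.4851, 0.2614, 0.19]
ee_rot: [-1.869, -2.52, 0.001]
force: [1.1, -0.4, 0.7]
width: 0.897
gripper_force: 0.0
pos [0.4851 0.2614 0.19  ] yawY 16.86 d_tool [ 0.062  -0.005   0.0902] turn 0.0062 j [-0.84  0.36  0.33  1.82 -0.14  0.99 -0.15] f [ 1.15 -0.41  0.67] w 0.897 0.0 t 18.0
128 174 144 166 185 189 191 160 157 162 187 188 187 187 187 188 189 181 146 151
130 182 149 161 182 187 189 176 180 180 186 188 187 188 187 187 190 183 150 152
132 180 152 156 177 181 185 183 182 187 186 186 187 187 186 184 187 183 152 150
134 180 155 153 172 177 183 181 187 192 188 189 191 192 191 190 191 186 152 149
136 181 178 167 166 157 153 156 139 129 135 146 162 167 175 186 184 148 121 147
138 181 183 175 139  89  72  64  59  58  56  57  62  67  88 132 122  85 103 147
140 181 174 118  65  56  59  59  60  58  56  57  56  55  52  64  74  72 107 148
142 182 162  81  59  59  61  60  59  58  56  55  56  56  54  57  67  72 109 151
144 183 164  80  57  61  61  61  61  60  58  59  58  57  58  57  69  71 106 146
146 182 173  91  56  58  59  60  58  58  60  59  58  58  59  57  76  73 100 14
[... 2305 characters left out ...]
  60 189 240 231 227 227
178  69  68  71  73  69  73  65  71  61  63  64  60  58  61  59  50  44  33 241 232 226 223
181  70  69  66  72  68  74  73  66  64  67  61  60  61  57  59  55  55  48  33 182 229 226
184  68  71  73  70  72  71  69  66  63  64  66  64  56  60  59  58  58  50  51  49 123 234
187  68  67  72  71  71  69  67  71  68  64  67  62  56  58  57  58  60  55  58  51  46  61
190  63  73  74  71  69  68  65  70  65  72  69  64  61  60  58  59  59  53  55  53  46  44
193  69  69  72  72  69  70  67  72  62  73  62  65  64  64  64  61  65  59  56  51  55  45
0.045 [370.46730061 154.6508388 ] [398.56998028 180.88504598]
0.109 [376.51523547 143.18380271] [406.71381691 171.1584287 ]
```

```bash
python3 nudge.py '{"plan":[[0.6, -0.06, 0.6, 0, 0.7], [0.64, -0.04, 0.8, 0, 0.7], [0, 0, 0.8, 0, 0.7], [0, 0, 0.6, 0, 0.7], [0, 0, 0, 0, 0.7]]}'; python3 go.py 0.4628 0.3193 0.003 16.5
python3 - <<'E'
from h import *
T=arm.get_image("top");S=arm.get_image("side");cv2.imwrite("pics/topC.png",T["image"]);cv2.imwrite("pics/sideC.png",S["image"])
g=T["image"].astype(int).max(2);D=g<75
for r in range(136,194,2): print(r,"".join("#" if v else "." for v in D[r,355:420]))
im=T["image"].astype(int);print(blob(im[...,2]-im[...,0]>40,(260,263))[1:])
im=S["image"].astype(int);print(blob(im[...,2]-im[...,0]>40,(311,253))[1:])
E
```

```text
clock: 18.6
position: [0.4676, 0.3115, 0.0475]
ee_rot: [-1.889, -2.51, 0.011]
force: [-0.5, -0.2, 0.4]
width: 0.696
gripper_force: 0.0
pos [0.4676 0.3115 0.0475] yawY 16.07 d_tool [ 0.009  -0.0022  0.0445] turn -0.0075 j [-0.87  0.56  0.27  1.92 -0.22  0.7  -0.2 ] f [-0.5  -0.22  0.41] w 0.696 0.0 t 18.6
136 ..................................................#..............
138 .................................................................
140 .................................................................
142 .................................................................
144 .................................................................
146 .........................###############.........................
148 .......................###################.......................
150 .....................########################....................
152 ...................############################..................
154 ..................##############################.................
156 .................###############################.................
158 ................####
[... 705 characters left out ...]
###########.............................
180 .....................#############...............................
182 .................................................................
184 .................................................................
186 .................................................................
188 .................................................................
190 .................................................................
192 .................................................................
(array([275.3742515 , 136.85928144]), array([256, 124,  42,  26, 334], dtype=int32))
(array([311.43624161, 253.24161074]), array([305, 247,  14,  16, 149], dtype=int32))
```

The top mask spans columns 369–403 and rows 145–181, against a predicted 370–406 and 143–181. The cup stands upright on the plate at about (0.636,0.038). Next, the casting.

To row units: 0.012 m is 0.24, 0.01 m is 0.2.

```bash
python3 nudge.py '{"plan":[[0.1, -0.02, 0.24, 0, 0.7], [0.08, -0.02, 0.24, 0, 0.7], [0, 0, 0.2, 0, 0.7], [0, 0, 0.12, 0, 0.7], [0, 0, 0, 0, 0.7], [0, 0, 0, 0, 0.7]]}'; python3 go.py 0.4628 0.3193 0.003 16.5
```

```text
clock: 19.3
position: [0.4643, 0.3222, 0.0112]
ee_rot: [1.886, 2.512, -0.0]
force: [0.1, -0.1, 0.4]
width: 0.703
gripper_force: 0.0
pos [0.4643 0.3222 0.0112] yawY 16.19 d_tool [-0.0023 -0.0022  0.0082] turn -0.0054 j [-0.87  0.61  0.24  1.94 -0.24  0.62 -0.19] f [ 0.12 -0.1   0.37] w 0.703 0.0 t 19.3
```

To row units: 0.0045 m is 0.09, 0.004 m is 0.08.

```bash
python3 nudge.py '{"plan":[[-0.04, -0.04, 0.08, 0, 0.7], [0, 0, 0.09, 0, 0.6], [0, 0, 0, 0, 0.4], [0, 0, 0, 0, 0.2], [0, 0, 0, 0, 0.15], [0, 0, 0, 0, 0.15], [0, 0, 0, 0, 0.15], [0, 0, 0, 0, 0.15]]}' 12; python3 go.py 0.4628 0.3193 0.003 16.5
```

```text
clock: 20.1
position: [0.4629, 0.32, 0.0029]
ee_rot: [1.886, 2.512, 0.001]
force: [0.3, 1.0, 0.6]
width: 0.282
gripper_force: 12.0
pos [0.4629 0.32   0.0029] yawY 16.21 d_tool [-0.0006 -0.0003 -0.0001] turn -0.005 j [-0.87  0.62  0.24  1.95 -0.25  0.6  -0.19] f [0.3  0.99 0.65] w 0.282 12.0 t 20.1
```

```bash
python3 nudge.py '{"plan":[[0, 0, -0.6, 0, 0.15], [0, 0, -0.8, 0, 0.15], [0, 0, -0.9, 0, 0.15], [0, 0, -0.9, 0, 0.15], [0, 0, 0, 0, 0.15]]}'; python3 go.py 0.6355 0.034 0.16 16.2; python3 - <<'E'
from h import *
S=arm.get_image("side")
im=S["image"].astype(int);p=arm.observe()["position"];q=proj(S,p);print(q,blob(im[...,2]-im[...,0]>40,q)[1:])
E
```

```text
clock: 20.6
position: [0.4658, 0.3218, 0.1687]
ee_rot: [1.885, 2.51, 0.015]
force: [1.1, 0.8, 0.1]
width: 0.281
gripper_force: 12.0
pos [0.4658 0.3218 0.1687] yawY 16.19 d_tool [-0.3237  0.0827  0.008 ] turn -0.0002 j [-0.94  0.4   0.33  1.82 -0.15  0.94 -0.26] f [1.15 0.8  0.07] w 0.281 12.0 t 20.6
[315.04204455 173.3743057 ] (array([314.46596859, 170.67015707]), array([307, 164,  16,  16, 191], dtype=int32))
```

The casting is held. Move over the cup.

To row units: -0.045 m is -0.9, -0.04 m is -0.8.

```bash
python3 nudge.py '{"plan":[[-0.6, 0.16, 0, 0, 0.15], [-0.8, 0.2, 0, 0, 0.15], [-0.9, 0.23, 0, 0, 0.15], [-0.9, 0.23, 0, 0, 0.15], [-0.9, 0.23, 0, 0, 0.15], [-0.9, 0.23, 0, 0, 0.15], [-0.8, 0.2, 0, 0, 0.15], [-0.674, 0.174, 0, 0, 0.15], [0, 0, 0, 0, 0.15], [0, 0, 0, 0, 0.15]]}'; python3 go.py 0.636 0.034 0.121 16.2
```

```text
clock: 21.65
position: [0.6318, 0.0312, 0.161]
ee_rot: [-1.888, -2.509, 0.003]
force: [0.1, 0.3, -0.4]
width: 0.283
gripper_force: 12.0
pos [0.6318 0.0312 0.161 ] yawY 16.09 d_tool [0.0015 0.0049 0.04  ] turn -0.0019 j [-0.38  0.52  0.37  1.65 -0.21  1.01  0.34] f [ 0.09  0.31 -0.41] w 0.283 12.0 t 21.65
```

```bash
python3 nudge.py '{"plan":[[0.02, 0.08, 0.4, 0, 0.15], [0, 0, 0.3, 0, 0.15], [0, 0, 0.2, 0, 0.15], [0, 0, 0, 0, 0.15], [0, 0, 0, 0, 0.15]]}'; python3 go.py 0.636 0.034 0.114 16.2
```

```text
clock: 22.15
position: [0.6359, 0.0346, 0.1177]
ee_rot: [-1.885, -2.513, 0.001]
force: [0.3, 1.2, 0.4]
width: 0.28
gripper_force: 12.0
pos [0.6359 0.0346 0.1177] yawY 16.24 d_tool [-0.0006 -0.      0.0037] turn 0.0007 j [-0.37  0.57  0.35  1.69 -0.24  0.93  0.36] f [0.29 1.2  0.45] w 0.28 12.0 t 22.15
```

To row units: 0.045 m is 0.9, 0.04 m is 0.8.

```bash
python3 nudge.py '{"plan":[[0, 0, 0.04, 0, 0.4], [0, 0, 0, 0, 0.5], [0, 0, 0, 0, 0.5], [0, 0, -0.6, 0, 0.5], [0.6, -0.6, -0.6, 0, 0.5], [0.9, -0.6, 0, 0, 0.5], [0.9, -0.4, 0, 0, 0.5], [0.9, 0, 0, 0, 0.5], [0.8, 0, 0, 0, 0.5], [0, 0, 0, 0, 0.5]]}'; python3 - <<'E'
from h import *
T=arm.get_image("top");S=arm.get_image("side");np.set_printoptions(suppress=True,precision=4)
im=T["image"].astype(int);m=im[...,2]-im[...,0]>35;s=np.zeros(m.shape,bool);s[138:185,362:412]=1
D=im.max(2)<75
for r in range(140,186,2): print(r,"".join("o" if m[r,c] else "#" if D[r,c] else "." for c in range(360,412)))
im=S["image"].astype(int);D=im.max(2)<75
for r in range(132,176,4): print(r,"".join("#" if D[r,c] else "." for c in range(240,300)))
p=np.argwhere(m&s)[:,::-1];print(len(p),p.mean(0) if len(p) else 0, plane(T,p.mean(0),.055) if len(p) else 0)
# white marks on the panel
im=T["image"].astype(int);w=(im.min(2)>110);s=np.zeros(w.shape,bool);s[198:230,362:412]=1
n,l,st,c=cv2.connectedComponentsWithStats((w&s).astype(np.uint8));print(st[1:],c[1:])
E
python3 go.py 0.5268 0.048 0.1 -7
```

```text
clock: 23.15
position: [0.5044, 0.2123, 0.1749]
ee_rot: [-1.873, -2.519, -0.004]
force: [0.6, 0.3, -0.4]
width: 0.499
gripper_force: 0.0
140 ............#......#.#...#....#.##.####.#.####.#####
142 ..............#...........#..##.#.#..#..##.#####.###
144 ............................#.....###...######..#.##
146 .........#.....................##.#.......##..##..##
148 .............#.............#....###...#..####.#.#..#
150 ..................................#....#.#..##.###.#
152 .........................#.......#.#.#......#..#####
154 .................#..............#.......#......##.#.
156 ...................#.....................##....#.#..
158 ......#........................#.#............#..#..
160 #.......#...............#..............##...#..#...#
162 ..........#..................#...........#...#...##.
164 ................................#.....#.......##..#.
166 .............................................##.....
168 ..............................#.................####
170 ............#........................#....#...##....
172 ...............................................
[... 545 characters left out ...]
4 .......##########################...........................
148 .......#########################................####........
152 .......#########################...............#####........
156 .......#########################...............#####........
160 .......#########################............................
164 .......#########################...................#########
168 ..........###################...................############
172 ......................................................######
0 0 0
[] []
pos [0.5064 0.2063 0.1749] yawY 16.36 d_tool [-0.1577 -0.0251  0.0748] turn 0.4076 j [-0.75  0.37  0.35  1.85 -0.15  0.95 -0.05] f [ 0.46 -0.59 -0.23] w 0.503 0.0 t 23.25
```

To row units: 0.04 m is 0.8, 0.035 m is 0.7.

```bash
python3 nudge.py '{"plan":[[0.7, 0, 0, 0, 0.5], [0.8, 0, 0, 0, 0.5], [0.7, 0, 0, 0, 0.5], [0, 0, 0, 0, 0.5]]}'; python3 - <<'E'
from h import *
T=arm.get_image("top");np.set_printoptions(suppress=True,precision=4);cv2.imwrite("pics/topD.png",T["image"])
im=T["image"].astype(int);m=im[...,2]-im[...,0]>30
D=im.max(2)<75
for r in range(140,186,2): print(r,"".join("o" if m[r,c] else "#" if D[r,c] else "." for c in range(360,412)))
s=np.zeros(m.shape,bool);s[138:185,370:404]=1
p=np.argwhere(m&s)[:,::-1];print(len(p),p.mean(0) if len(p) else 0, plane(T,p.mean(0),.055) if len(p) else 0)
w=(im.min(2)>110);s=np.zeros(w.shape,bool);s[197:232,364:411]=1
n,l,st,c=cv2.connectedComponentsWithStats((w&s).astype(np.uint8));print(st[1:],c[1:])
E
```

```text
clock: 23.65
position: [0.4746, 0.3152, 0.1745]
ee_rot: [-1.879, -2.516, -0.002]
force: [0.6, -0.4, -0.7]
width: 0.499
gripper_force: 0.0
140 .............................................oooo...
142 ....................................................
144 ....................................................
146 ....................###############.................
148 ..................###################...............
150 ................########################............
152 ..............############################..........
154 .............#############################..........
156 ............##.###########################..........
158 ...........###############################..........
160 ..........############oooooooo#############.........
162 .........#.#########oooooooooooo###########.........
164 ............#######ooo######ooooo#########..........
166 ...........########ooo########ooo########...........
168 ............########.oo.#####.oo#######.............
170 ............##########.oooooooo#######..............
172 ...........#########################................
174 ..........#.#.#####################.................
176 ............#####################...................
178 ..............#################.....................
180 ................#############.......................
182 ....................................................
184 ....................................................
92 [385.8261 164.4348] [0.6397 0.0337 0.055 ]
[[375 199   8   8  32]
 [380 212  11   3  20]] [[378.5938 202.4375]
 [385.4    212.7   ]]
```

The ring shows inside the cup in the top mask, so the casting is in. Next, the knob: the tab is at (378.6,202.4) and the line at (380–391,212.7), both unchanged.

To row units: -0.045 m is -0.9, -0.04 m is -0.8, 0.13 rad is 0.65.

```bash
python3 nudge.py '{"plan":[[-0.6, -0.06, 0, 0, 0.5], [-0.8, -0.08, 0, 0, 0.5], [-0.9, -0.09, 0, 0, 0.5], [-0.9, -0.09, 0, 0, 0.5], [-0.9, -0.09, 0, 0, 0.5], [-0.6, -0.06, 0, 0, 0.5], [0, 0, 0, 0.65, 0.5], [0, 0, 0, 0.65, 0.5], [0, 0, 0, 0.575, 0.5], [0, 0, 0, 0, 0.5]]}'; python3 go.py 0.5275 0.048 0.1 -5
```

```text
clock: 24.7
position: [0.5191, 0.076, 0.1748]
ee_rot: [2.327, 2.11, -0.001]
force: [-1.0, 0.0, 0.2]
width: 0.497
gripper_force: 0.0
pos [0.5191 0.076  0.1748] yawY -5.6 d_tool [-0.027   0.0111  0.0748] turn -0.0104 j [-0.61  0.34  0.48  1.91 -0.19  0.93 -0.14] f [-1.02  0.01  0.18] w 0.497 0.0 t 24.7
```

The rows are not in the units I measure in: shifts go in units of 50 mm and turns go in units of 0.2 rad. I convert before sending: 0.02 m is 0.4, -0.014 m is -0.28.

```bash
python3 nudge.py '{"plan":[[-0.28, 0.11, 0.2, 0, 0.5], [-0.26, 0.11, 0.4, 0, 0.5], [0, 0, 0.4, 0, 0.5], [0, 0, 0.4, 0, 0.5], [0, 0, 0.1, 0, 0.5], [0, 0, 0, 0, 0.5], [0, 0, 0, 0, 0.5]]}'; python3 go.py 0.5275 0.048 0.059 -5
```

```text
clock: 25.4
position: [0.5279, 0.0503, 0.1004]
ee_rot: [2.32, 2.117, 0.001]
force: [0.5, -1.4, -0.5]
width: 0.498
gripper_force: 0.0
pos [0.5279 0.0503 0.1004] yawY -5.25 d_tool [-0.0024 -0.0003  0.0414] turn -0.0044 j [-0.52  0.45  0.44  1.98 -0.27  0.77 -0.02] f [ 0.51 -1.36 -0.49] w 0.498 0.0 t 25.4
```

To row units: 0.015 m is 0.3, 0.012 m is 0.24.

```bash
python3 nudge.py '{"plan":[[-0.04, 0, 0.24, 0, 0.4], [0, 0, 0.3, 0, 0.4], [0, 0, 0.2, 0, 0.4], [0, 0, 0.09, 0, 0.4], [0, 0, 0, 0, 0.3], [0, 0, 0, 0, 0.05], [0, 0, 0, 0, 0.05], [0, 0, 0, 0, 0.05], [0, 0, 0, 0, 0.05]]}' 5; python3 go.py 0.5275 0.048 0.059 -69
```

```text
clock: 26.3
position: [0.5289, 0.0491, 0.0588]
ee_rot: [2.32, 2.116, 0.004]
force: [5.0, 0.9, -1.1]
width: 0.122
gripper_force: 5.0
pos [0.5289 0.0491 0.0588] yawY -5.27 d_tool [-0.0012 -0.0013 -0.0002] turn 1.1123 j [-0.49  0.51  0.4   2.01 -0.31  0.68  0.02] f [ 4.97  0.93 -1.08] w 0.122 5.0 t 26.3
```

To row units: 0.001 m is 0.02, 0.14 rad is 0.7.

```bash
python3 nudge.py '{"plan":[[0, 0.02, 0, 0, 0.05], [0, 0, 0, 0.5, 0.05], [0, 0, 0, 0.7, 0.05], [0, 0, 0, 0.7, 0.05], [0, 0, 0, 0.7, 0.05], [0, 0, 0, 0.7, 0.05], [0, 0, 0, 0.7, 0.05], [0, 0, 0, 0.7, 0.05], [0, 0, 0, 0.69, 0.05], [0, 0, 0, 0, 0.05]]}' 8; python3 go.py 0.5285 0.0485 0.059 -67
```

```text
clock: 27.3
position: [0.5305, 0.0479, 0.0588]
ee_rot: [3.078, 0.616, 0.006]
force: [8.3, -2.1, -0.6]
width: 0.116
gripper_force: 8.0
pos [0.5305 0.0479 0.0588] yawY -67.35 d_tool [-0.0016 -0.0013 -0.0002] turn -0.0062 j [-0.69  0.58  0.71  2.02 -0.56  0.74 -0.81] f [ 8.31 -2.14 -0.65] w 0.116 8.0 t 27.3
```

```bash
python3 nudge.py '{"plan":[[0, 0, 0, 0, 0.2], [0, 0, 0, 0, 0.4], [0, 0, 0, 0, 0.4], [0, 0, -0.4, 0, 0.4], [0, 0, -0.8, 0, 0.4], [0, 0, -0.8, 0, 0.4], [0, 0, -0.4, 0, 0.4], [0.4, -0.6, 0, 0, 0.4], [0.3, -0.8, 0, 0, 0.4], [0.3, -0.8, 0, 0, 0.4]]}'; python3 nudge.py '{"plan":[[0, -0.9, 0, 0, 0.4], [0, -0.9, 0, 0, 0.4], [0, -0.9, 0, 0, 0.4], [0, -0.6, 0, 0, 0.4], [0, 0, 0, 0, 0.4]]}'; python3 - <<'E'
from h import *
T=arm.get_image("top");S=arm.get_image("side");np.set_printoptions(suppress=True,precision=4)
im=T["image"].astype(int);w=(im.min(2)>110);s=np.zeros(w.shape,bool);s[197:232,364:411]=1
n,l,st,c=cv2.connectedComponentsWithStats((w&s).astype(np.uint8));print(st[1:],c[1:])
g=im.mean(2)
for r in range(196,224): print(r," ".join("%3d"%v for v in g[r,370:396]))
im=S["image"].astype(int);g=im.mean(2)
print()
for r in range(158,182,1): print(r," ".join("%3d"%v for v in g[r,282:312]))
for z,P in((.074,(.5305,.048)),(.050,(.559,.0605))):print(proj(S,(*P,z)),proj(T,(*P,z)))
E
python3 go.py 0.45 0.2 0.2 0
```

```text
clock: 28.3
position: [0.5309, 0.1707, 0.1783]
ee_rot: [-3.078, -0.623, 0.0]
force: [1.5, 0.1, -0.1]
width: 0.4
gripper_force: 0.0
clock: 28.8
position: [0.4636, 0.3267, 0.1772]
ee_rot: [-3.075, -0.638, 0.004]
force: [-1.0, -0.4, -0.9]
width: 0.401
gripper_force: 0.0
[[375 199   8   8  32]
 [386 206   5   7  16]] [[378.5938 202.4375]
 [388.     209.125 ]]
196 159 158 160 159 158 159 161 158 160 159 159 154 158 154 157 161 159 158 163 159 156 157 156 157 157 161
197  67  67  65  66  69  63  60  57  56  52  58  54  46  48  49  40  43  47  43  36  42  37  35  44  43  37
198  64  65  66  62  61  57  42  50  49  43  52  51  46  44  43  35  38  43  34  33  24  37  39  29  32  24
199  71  66  68  69  57  75 179 240 176  35  52  52  44  48  49  50  48  39  44  40  34  35  37  37  40  33
200  67  70  69  64  63 121 224 255 220 117  43  55  51  48  48  45  42  42  45  37  43  43  41  40  41  38
201  64  59  67  67  65  94 182 238 238 182  71  44  47  50  48  45  44  42  44  38  43  38  36  32  40  36
202  67  63  67  64  62  54 102 214 250 239 172  34  48  45  48  47  46  34  43  38  40  39  4
[... 4810 characters left out ...]
  59  58  58  57  56  56  56  57  56  58  57  57  58  58  58  59  59  58  58
179 174 165 160 151 141 136 132 124 114 103  93  84  80  74  70  65  61  60  58  57  56  58  57  57  57  57  57  58  57  58
180 191 189 187 183 183 182 180 172 163 153 145 138 133 125 115 105  92  85  82  79  75  70  67  63  59  58  57  56  57  58
181 184 186 187 188 190 191 192 191 188 185 183 182 180 173 163 155 147 138 136 132 125 116 106  94  87  81  75  71  66  62
[303.3911 159.4893] [389.4133 211.9791]
[289.909  170.0035] [378.7867 202.2558]
pos [0.4663 0.3216 0.1778] yawY -66.94 d_tool [-0.0626  0.1056 -0.0221] turn -1.1683 j [-1.28  0.48  0.84  1.83 -0.42  1.02 -1.44] f [ 0.14 -0.94  0.52] w 0.401 0.0 t 28.9
```

```bash
python3 - <<'E'
from h import *
T=arm.get_image("top");g=T["image"].astype(float).mean(2)
def ax(r0,r1,c0,c1,z):
    W=np.clip(g[r0:r1,c0:c1]-75,0,None);R_,C=np.mgrid[r0:r1,c0:c1];P=np.array([plane(T,(c,r),z)[:2] for r,c in zip(R_.ravel(),C.ravel())]);w=W.ravel()
    m=(P*w[:,None]).sum(0)/w.sum();q=(P-m)*np.sqrt(w)[:,None];v=np.linalg.svd(q,full_matrices=False)[2][0];v*=np.sign(v[0]);return m,np.degrees(np.arctan2(v[1],v[0])),v
mt,at,vt=ax(198,208,374,384,.05);ml,al,vl=ax(204,214,384,393,.074)
print("tab",mt,at,"line",ml,al)
for k in((.5285,.0485),(.5305,.048),(.5268,.048)):
    k=np.array(k);print(k,"tab dir",np.degrees(np.arctan2(*(mt-k)[::-1])),"line dir",np.degrees(np.arctan2(*(ml-k)[::-1])))
A=mt-.034*vt;print("axis from tab",A,"pointer end",ml+.0*vl)
e=ml+vl*.009;n=np.array([-vt[1],vt[0]]);print("offset of line centre/end from tab axis",(ml-mt)@n,(e-mt)@n)
E
```

```text
tab [0.55869618 0.06117525] 25.569785252874897 line [0.53718162 0.04993757] 21.836294925352895
[0.5285 0.0485] tab dir 22.770882519726072 line dir 9.402194749694555
[0.5305 0.048 ] tab dir 25.045311791074376 line dir 16.17140708939982
[0.5268 0.048 ] tab dir 22.44389318146283 line dir 10.571775076406524
axis from tab [0.52802613 0.04650051] pointer end [0.53718162 0.04993757]
offset of line centre/end from tab axis -0.0008511602440712975 -0.0014372006019788262
```

```bash
python3 cupchk.py; python3 - <<'E'
from h import *
im=arm.get_image("top")["image"].astype(int);m=im[...,2]-im[...,0]>30;m[:,:370]=0;m[:,404:]=0;m[:138]=0;m[185:]=0
p=np.argwhere(m);print(len(p),p.mean(0));D=(im.max(2)<75);s=blob(D,(386,163))[2];print(s)
if len(p)>60: print(arm.sign_off())
E
```

```text
seen [259.1 153.2] [247 138  26  32 766] [[271.0, 140.0], [271.0, 165.0], [264.0, 169.0], [250.0, 168.0], [247.0, 165.0], [247.0, 141.0], [252.0, 138.0], [266.0, 138.0]]
0.045 [246.9 159.3] [274.1 170.1]
0.109 [246.3 134.5] [274.2 144.2]
88 [164.34090909 385.81818182]
[369 145  34  36 774]
the job is handed in; nothing more can be done
None
```

I handed the job in at about 29 s, but the judge's verdict wasn't shown: in the last images the cup stands mouth up inside the plate's ring with the casting in it, and the knob pointer is about 1.5 mm off the tab's centre line (limit 3 mm).

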